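# Test-run the dust extractor with its pull switch

### The arm

A 7-joint arm with a two-finger parallel gripper is mounted at the origin on the work surface. World frame = base frame: x ahead of the robot, y to its left, z up, the work surface at z = 0. Lengths are in m, angles in rad, forces in N, time in s.
With the tool pointing down it reaches from about 0.425 to 0.95 m from the base axis. Payload 4.7 kg.
Tool frame: the origin (TCP) lies midway between the tips of the shut fingers; the grasp point (between the pads) lies 19 mm behind it; z points along the fingers, y is the line along which they close (so a half turn about z gives the same grasp; the last joint's range is limited). The gripper opens to 85 mm and grips with 20 to 120 N. Pads are 22 mm wide; open, the fingers measure 114 mm over their backs; the gripper's body (76 mm by 85 mm) begins 54 mm behind the grasp point. The pads swing forward as they close: fully open they stand 13 mm farther back than shut.
Start: joints at [-1.147, 0.469, -0.049, 1.532, 0.024, 1.141, -0.082], TCP at [0.295, 0.607, 0.231] pointing down, gripper open.
Joint ranges: [-2.59, 2.59], [-0.33, 1.99], [-1.39, 1.29], [0.1, 2.45], [-1.04, 4.18], [0.21, 1.99], [-2.66, 2.66]. Speed limits (rad/s): [2.57, 2.57, 3.14, 3.14, 3.14, 3.14, 3.14].

### API

Orientations are given as a rotation vector (axis times angle).
In Python, from workcell import env gives the robot as it stands.
- The arm moves only by the tool step_arm, never from a script. Its argument "increments" is a list of rows, each an object with "rotation": the turn, a rotation vector about the tool's x, y, z in rad, a list of three; "dp": the shift along the tool's x, y, z in mm, a list of three; "gripper": the finger opening in mm, from 0 to 85.4. In form: [{"rotation": [rx, ry, rz], "dp": [dx, dy, dz], "gripper": gripper}, ...]. A call has 1 to 8 rows; each row is the pose to reach, as a shift and turn from the pose commanded when the call began, along the tool's axes at that moment; what a row does not reach only later rows make up. A row lasts 1/12 s, in which the tool goes at most 41.7 mm and 7.16 degrees, less where a joint would pass 70% of its speed; a pose out of reach is approached as far as the arm can. A call with a gripper value outside its range is refused whole. The fingers move at their own pace and stop on an object; the grip force is fixed at half the most. Time passes only in rows, so rows that repeat a pose let the fingers close. It gives the time, the measured TCP pose, the force, the opening and the grip force at its end, in the units of the state.
- env.get_state(): the state, without advancing time (a new reading comes with each control period).
- env.grab_frame(name): name is "scene" or "top"; returns a dict with "img" (420x560x3 uint8, blue, green, red), "fx", "fy", "cx", "cy" (pixels), "D" ([k1, k2, p1, p2, k3] as OpenCV has them; the pictures are not rectified), "T" (4x4, takes a point from camera to world coordinates). Camera axes: x right, y up, looking along -z (the intrinsics and any distortion apply to the point x, -y, -z); pixel columns grow to the right and rows downward; lengths in m; the calibration is good to about 2 mm. A picture is of the moment at which its call begins. There is no depth.
- env.sign_off(): hands the job in; it is judged then, once.
Trained networks look in the newest picture that a camera, given by its name, has taken for a name from the list of things; names that differ only in an ending like _2 or _b are one class to them, and where a whole thing is asked for, a point or a joint stands for the part that bears it (a point fixed in the world has none). Each returns a list of dicts, best first, with "confidence" (0 to 1); they miss things now and then, are a little off and sometimes report something else, mostly with a low value. They report only what shows in the picture. A call takes as long as a camera call.
- env.masks_of(camera, target): "region" (420x560 bool, what is visible of it).
- env.place_of(camera, target): "at" ([x, y, z] in m, in the coordinates of the camera as it stood for that picture, good to about 4 mm: a listed point, or the origin of a listed thing).
The state is a dict: "time_s": time; "qpos": joint angles; "qd": joint speeds; "joint_torque": joint torques, N m; "tcp_pos": TCP position; "ee_rot": TCP orientation; "contact_force": force on the tool from outside, world axes, zero at the start; "torque": the same for the moment, N m; "opening": finger opening in m; "grasp_force": force on a finger pad.
Only numpy, scipy, OpenCV 4.12 (cv2) and the standard library are available. Lean on these libraries where they do the work, as an engineer would, in place of code of your own. Each camera call takes 0.05 s, during which the arm holds its last target. There are 200 camera calls.

### The job

On the bench's switch box, pull the yellow knob straight up until it clicks on and let the dust extractor run for at least one full second, then push the knob fully home to switch it off and let go. Leave the red and blue knobs exactly as they are.

Things in the scene. Friction and masses are not known exactly. Their poses are not given: they have to be found in the camera images.
- yellow_grip (a point): centre of the yellow push-pull knob's round head (40 mm diameter, 24 mm tall: 12 mm above and below this point); moves with the knob. It sits on an upright 16 mm shaft on top of a fixed grey switch box. Pushed in, this point is 103 mm above the bench, with 20 mm of free shaft between the head's underside and the bezel (54 mm diameter, its top 71 mm above the bench).
- yellow (a joint): how far the yellow knob is pulled straight up, in m: 0 = fully in (off), 0.022 = fully out at its on detent. Hard stops at both ends; it snaps over at mid travel, needs 6 to 9 N to move either way, and stays at the end where it is left. Starts in.
- red_grip (a point): centre of the red push-pull knob's round head (40 mm diameter, 24 mm tall, upright axis, same shape as the yellow one) on the same switch box; it is in (off) at the start, its head centre 103 mm above the bench, and must stay in. The box is 130 x 380 mm, 65 mm high; its three knobs stand in a row, 120 mm apart, in any order. A bystander.
- blue_grip (a point): centre of the blue push-pull knob's round head (40 mm diameter, 24 mm tall, upright axis, same shape as the yellow one) on the same switch box; it is pulled out (on) at the start, its head centre 125 mm above the bench, and must stay out. A bystander.

How it is judged:
On the way, in this order (a step that is already met when the one before it is completed fails the run):
1. the yellow knob is out at its on detent (more than 17 mm of its 22 mm) for one second (value of joint yellow above 0.017 m), for 1 s.
2. the yellow knob is pushed home (within 4 mm) (value of joint yellow below 0.004 m), for 0.2 s.
At the end, for the whole second after the job is handed in: The yellow knob is fully in (within 4 mm), after having been on for a second; the red and blue knobs are within 6 mm of where they started (red in, blue out) (value of joint yellow below 0.004 m and distance of each of red_grip, blue_grip from where it was at the start of the episode below 0.006 m); the robot touches nothing.
It fails at once if the red knob is moved (more than 8 mm) (distance of red_grip from where it was at the start of the episode above 0.008 m).
It fails at once if the blue knob is moved (more than 8 mm) (distance of blue_grip from where it was at the start of the episode above 0.008 m).
It also fails if it takes over 35 s, if anything falls off the work surface, if the arm or the gripper's body presses on something with over 40 N, if the wrist force passes 120 N, or if a joint passes its speed limit or range.

## Working session

There is one attempt and no reset: what is moved stays moved. The work goes in short steps, Python scripts to look and compute and a tool call to move; the robot and the scene stay as the last step left them, time stands still between calls to the robot, and variables do not carry over. Pictures are saved under pics/ and viewed, at most 10 in all, crops included, and the job is handed in when it is done.

Besides the shell and the picture viewer there is one more tool, called as name([rows], argument=value, ...), one row to a line, values as JSON. step_arm: Moves the arm, as the interface text tells. Its arguments: {"type":"object","properties":{"increments":{"type":"array"}},"required":["increments"]}

```bash
mkdir -p pics; cat > h.py <<'E'
from workcell import env
import numpy as np, cv2
from scipy.spatial.transform import Rotation as R
def ray(f,u,v):
    K=np.array([[f['fx'],0,f['cx']],[0,f['fy'],f['cy']],[0,0,1.]])
    x,y=cv2.undistortPoints(np.array([[[u,v]]],float),K,np.array(f['D'],float))[0,0]
    T=np.array(f['T']); return T[:3,3],T[:3,:3]@np.array([x,-y,-1])
def atz(f,u,v,z):
    o,d=ray(f,u,v); return o+d*(z-o[2])/d[2]
E
python3 - <<'E'
from h import *
s=env.get_state(); print(s['time_s'],s['tcp_pos'],s['ee_rot'],s['contact_force'],s['opening'])
print(R.from_rotvec(s['ee_rot']).as_matrix().round(3))
for c in ['scene','top']:
    f=env.grab_frame(c); cv2.imwrite(f'pics/{c}0.png',f['img']); T=np.array(f['T'])
    for n,z in [('yellow_grip',.103),('red_grip',.103),('blue_grip',.125)]:
        for d in env.place_of(c,n)[:2]: print(c,n,(T@np.r_[d['at'],1])[:3].round(4),round(d['confidence'],2))
        for d in env.masks_of(c,n)[:1]:
            v,u=np.nonzero(d['region']); print('  mask',u.mean().round(1),v.mean().round(1),len(u),u.min(),u.max(),v.min(),v.max(),d['confidence'],atz(f,u.mean(),v.mean(),z).round(4))
E
```

```text
0.0 [0.29504313 0.6064517  0.23025697] [-7.05102202e-01 -3.06108510e+00  3.02840600e-03] [-0.70735594  0.10308216 -0.9967595 ] 0.08532491283974923
[[-0.899  0.437 -0.001]
 [ 0.437  0.899 -0.002]
 [-0.    -0.002 -1.   ]]
scene yellow_grip [ 0.503  -0.1074  0.1017] 0.84
  mask 226.1 167.2 382 216 236 157 180 0.91 [ 0.51   -0.1077  0.103 ]
scene red_grip [0.5412 0.1274 0.107 ] 0.73
  mask 321.2 224.2 436 310 332 213 238 0.9 [0.5424 0.1278 0.103 ]
scene blue_grip [0.5222 0.0089 0.1248] 0.7
  mask 270.4 188.5 485 260 280 174 208 0.66 [0.5344 0.0154 0.125 ]
top yellow_grip [ 0.5077 -0.1122  0.101 ] 0.77
  mask 359.5 253.7 425 348 371 243 265 0.96 [ 0.5069 -0.1116  0.103 ]
top red_grip [0.5393 0.1247 0.0978] 0.71
  mask 216.9 233.7 484 205 229 222 245 0.79 [0.5396 0.1252 0.103 ]
top blue_grip [0.5227 0.0064 0.1246] 0.65
  mask 289.9 244.0 487 278 302 232 256 0.92 [0.5229 0.0056 0.125 ]
```

View pics/top0.png

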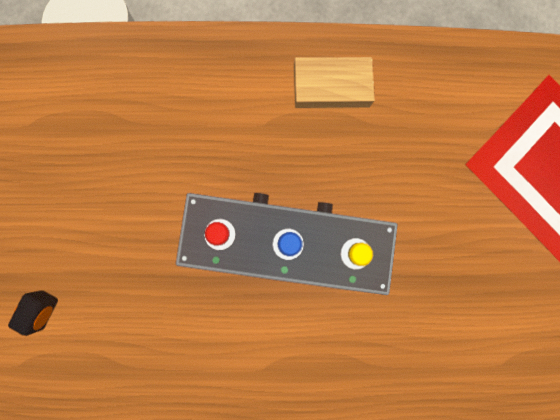

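View pics/scene0.png

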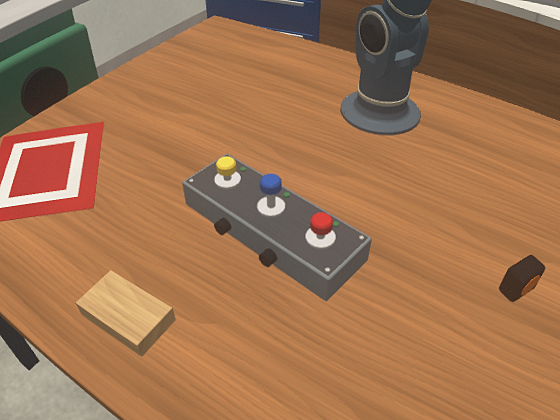

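The top view shows red at (217,234), blue at (290,244) and yellow at (360,254). They sit in a row about 119 mm apart, which matches the given 120 mm spacing. The scene view agrees: blue stands higher than the other two. That puts yellow at about (0.507, -0.111). I'll travel at the current height with the current yaw, which has the fingers close to the row direction and clear of blue by about 40 mm.

step_arm([
  {"rotation":[0,0,0],"dp":[-28,-31,0],"gripper":85},
  {"rotation":[0,0,0],"dp":[-56,-61,0],"gripper":85},
  {"rotation":[0,0,0],"dp":[-84,-92,0],"gripper":85},
  {"rotation":[0,0,0],"dp":[-112,-122,0],"gripper":85},
  {"rotation":[0,0,0],"dp":[-140,-153,0],"gripper":85},
  {"rotation":[0,0,0],"dp":[-168,-184,0],"gripper":85},
  {"rotation":[0,0,0],"dp":[-196,-214,0],"gripper":85},
  {"rotation":[0,0,0],"dp":[-224,-245,0],"gripper":85},
])

```text
time_s: 1.37
tcp_pos: [0.3898, 0.2869, 0.2317]
ee_rot: [0.705, 3.061, 0.001]
contact_force: [1.1, -0.6, 0.0]
opening: 0.0848
grasp_force: 0.0
```

step_arm([
  {"rotation":[0,0,0],"dp":[-28,-31,0],"gripper":85},
  {"rotation":[0,0,0],"dp":[-56,-61,0],"gripper":85},
  {"rotation":[0,0,0],"dp":[-84,-92,0],"gripper":85},
  {"rotation":[0,0,0],"dp":[-112,-122,0],"gripper":85},
  {"rotation":[0,0,0],"dp":[-140,-153,0],"gripper":85},
  {"rotation":[0,0,0],"dp":[-168,-184,0],"gripper":85},
  {"rotation":[0,0,0],"dp":[-196,-214,0],"gripper":85},
  {"rotation":[0,0,0],"dp":[-224,-245,0],"gripper":85},
])

```text
time_s: 2.03
tcp_pos: [0.484, -0.0313, 0.2318]
ee_rot: [0.704, 3.06, 0.001]
contact_force: [1.2, 0.6, 0.8]
opening: 0.0849
grasp_force: 0.0
```

step_arm([
  {"rotation":[0,0,0],"dp":[-28,-31,0],"gripper":85},
  {"rotation":[0,0,0],"dp":[-50,-56,0],"gripper":85},
  {"rotation":[0,0,0],"dp":[-57,-63,0],"gripper":85},
  {"rotation":[0,0,0],"dp":[-57,-63,0],"gripper":85},
])

```text
time_s: 2.37
tcp_pos: [0.5077, -0.1144, 0.2315]
ee_rot: [0.714, 3.058, -0.002]
contact_force: [-0.0, 0.4, -0.0]
opening: 0.0851
grasp_force: 0.0
```

```bash
python3 - <<'E'
from h import *
s=env.get_state(); print(s['time_s'],s['tcp_pos'],s['contact_force'])
M=R.from_rotvec(s['ee_rot']).as_matrix();print(M.round(3))
for c in ['scene','top']:
    f=env.grab_frame(c); cv2.imwrite(f'pics/{c}1.png',f['img']); T=np.array(f['T'])
    for d in env.place_of(c,'yellow_grip')[:2]:
        p=(T@np.r_[d['at'],1])[:3]; print(c,p.round(4),round(d['confidence'],2),'tool mm',(1000*M.T@(p-s['tcp_pos'])).round(1))
E
```

```text
2.3667 [ 0.50768241 -0.11439624  0.23149224] [-0.01653046  0.41579123 -0.04813869]
[[-0.897  0.443  0.001]
 [ 0.443  0.897 -0.001]
 [-0.001 -0.001 -1.   ]]
scene [ 0.503  -0.1096  0.1039] 0.8 tool mm [  6.5   2.4 127.6]
top [ 0.5092 -0.1172  0.0979] 0.51 tool mm [ -2.5  -1.7 133.6]
```

step_arm([
  {"rotation":[0,0,0],"dp":[0,0,30],"gripper":85},
  {"rotation":[0,0,0],"dp":[0,0,60],"gripper":85},
  {"rotation":[0,0,0],"dp":[0,0,75],"gripper":85},
  {"rotation":[0,0,0],"dp":[0,0,80],"gripper":85},
  {"rotation":[0,0,0],"dp":[0,0,80],"gripper":85},
])

```text
time_s: 2.98
tcp_pos: [0.5066, -0.1092, 0.1502]
ee_rot: [-0.7, -3.06, -0.0]
contact_force: [0.2, 0.5, 0.1]
opening: 0.085
grasp_force: 0.0
```

```bash
python3 - <<'E'
from h import *
s=env.get_state(); print(s['tcp_pos'])
f=env.grab_frame('scene'); cv2.imwrite('pics/scene2.png',cv2.resize(f['img'][60:260,140:360],None,fx=3,fy=3))
E
```

```text
[ 0.5066129  -0.10918813  0.15024775]
```

View pics/scene2.png

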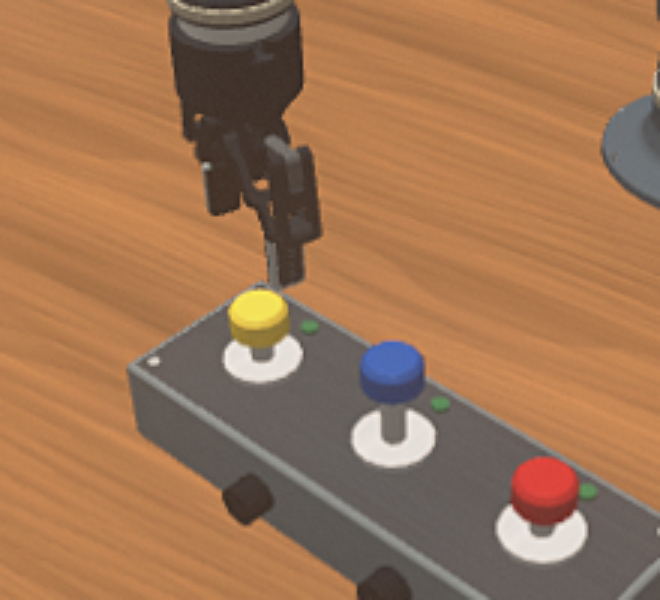

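The crop shows the fingertips at about (225,205) and (285,275), straddling above the yellow knob at (260,318). Allowing for the height difference, they line up. Blue is well clear, so I'll descend to the grip height.

step_arm([
  {"rotation":[0,0,0],"dp":[0,0,20],"gripper":85},
  {"rotation":[0,0,0],"dp":[0,0,40],"gripper":85},
  {"rotation":[0,0,0],"dp":[0,0,55],"gripper":85},
  {"rotation":[0,0,0],"dp":[0,0,66],"gripper":85},
  {"rotation":[0,0,0],"dp":[0,0,66],"gripper":85},
  {"rotation":[0,0,0],"dp":[0,0,66],"gripper":85},
])

```text
time_s: 3.53
tcp_pos: [0.508, -0.1109, 0.086]
ee_rot: [0.704, 3.061, 0.0]
contact_force: [1.2, 0.5, 0.8]
opening: 0.085
grasp_force: 0.0
```

```bash
python3 - <<'E'
from h import *
s=env.get_state(); print(s['tcp_pos'],s['contact_force'])
f=env.grab_frame('scene'); cv2.imwrite('pics/scene3.png',cv2.resize(f['img'][100:240,150:350],None,fx=4,fy=4))
E
```

```text
[ 0.50803676 -0.1108743   0.08597926] [1.17319644 0.53647289 0.84800118]
```

View pics/scene3.png

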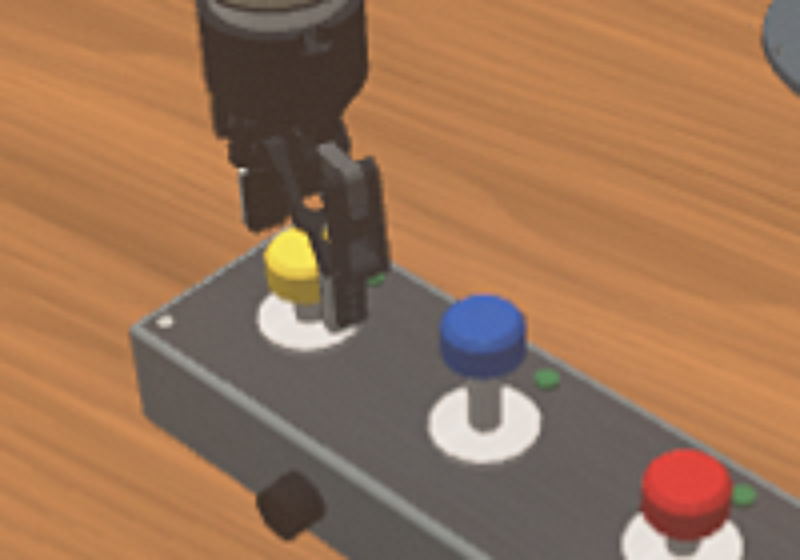

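The fingers now straddle the yellow head, with the near finger at (345,290) and the far one at (265,200) behind it. I'll close on it.

step_arm([
  {"rotation":[0,0,0],"dp":[0,0,0],"gripper":60},
  {"rotation":[0,0,0],"dp":[0,0,0],"gripper":50},
  {"rotation":[0,0,0],"dp":[0,0,0],"gripper":44},
  {"rotation":[0,0,0],"dp":[0,0,0],"gripper":40},
  {"rotation":[0,0,0],"dp":[0,0,0],"gripper":30},
  {"rotation":[0,0,0],"dp":[0,0,0],"gripper":30},
  {"rotation":[0,0,0],"dp":[0,0,0],"gripper":30},
  {"rotation":[0,0,0],"dp":[0,0,0],"gripper":30},
])

```text
time_s: 4.25
tcp_pos: [0.507, -0.1127, 0.0863]
ee_rot: [0.706, 3.061, -0.002]
contact_force: [-3.4, -2.0, 8.6]
opening: 0.0379
grasp_force: 59.4
```

step_arm([
  {"rotation":[0,0,0],"dp":[0,0,-4],"gripper":30},
  {"rotation":[0,0,0],"dp":[0,0,-8],"gripper":30},
  {"rotation":[0,0,0],"dp":[0,0,-12],"gripper":30},
  {"rotation":[0,0,0],"dp":[0,0,-16],"gripper":30},
  {"rotation":[0,0,0],"dp":[0,0,-20],"gripper":30},
  {"rotation":[0,0,0],"dp":[0,0,-22],"gripper":30},
  {"rotation":[0,0,0],"dp":[0,0,-23],"gripper":30},
  {"rotation":[0,0,0],"dp":[0,0,-23],"gripper":30},
])

```text
time_s: 4.92
tcp_pos: [0.507, -0.1126, 0.1085]
ee_rot: [0.706, 3.061, -0.003]
contact_force: [-1.1, -5.1, -1.8]
opening: 0.0375
grasp_force: 62.5
```

```bash
python3 - <<'E'
from h import *
s=env.get_state(); print(s['tcp_pos'],s['contact_force'])
f=env.grab_frame('scene'); cv2.imwrite('pics/scene4.png',cv2.resize(f['img'][100:240,150:350],None,fx=4,fy=4))
for d in env.place_of('scene','yellow_grip')[:1]: print((f['T']@np.r_[d['at'],1]).round(4),d['confidence'])
E
```

```text
[ 0.50701638 -0.11258481  0.10846681] [-1.13604181 -5.11089091 -1.84628375]
[ 0.5045 -0.1111  0.1255  1.    ] 0.63
```

View pics/scene4.png

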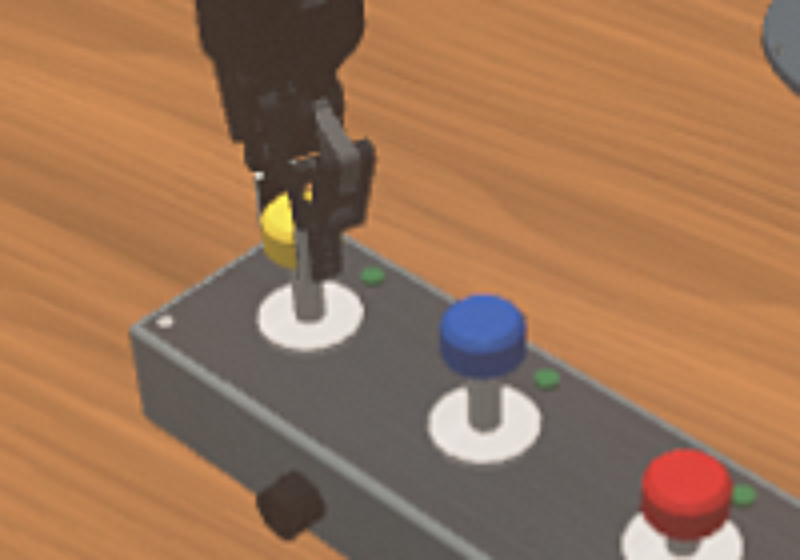

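The yellow head is up at (290,230) with the long shaft showing, at a height of about 125 mm, so it's fully out. I'll hold it there for over a second.

step_arm([
  {"rotation":[0,0,0],"dp":[0,0,0],"gripper":30},
  {"rotation":[0,0,0],"dp":[0,0,0],"gripper":30},
  {"rotation":[0,0,0],"dp":[0,0,0],"gripper":30},
  {"rotation":[0,0,0],"dp":[0,0,0],"gripper":30},
  {"rotation":[0,0,0],"dp":[0,0,0],"gripper":30},
  {"rotation":[0,0,0],"dp":[0,0,0],"gripper":30},
  {"rotation":[0,0,0],"dp":[0,0,0],"gripper":30},
  {"rotation":[0,0,0],"dp":[0,0,0],"gripper":30},
])

```text
time_s: 5.68
tcp_pos: [0.507, -0.1126, 0.1085]
ee_rot: [0.706, 3.061, -0.003]
contact_force: [-0.3, -5.4, -1.7]
opening: 0.0374
grasp_force: 62.6
```

step_arm([
  {"rotation":[0,0,0],"dp":[0,0,0],"gripper":30},
  {"rotation":[0,0,0],"dp":[0,0,0],"gripper":30},
  {"rotation":[0,0,0],"dp":[0,0,0],"gripper":30},
  {"rotation":[0,0,0],"dp":[0,0,0],"gripper":30},
  {"rotation":[0,0,0],"dp":[0,0,0],"gripper":30},
  {"rotation":[0,0,0],"dp":[0,0,0],"gripper":30},
  {"rotation":[0,0,0],"dp":[0,0,0],"gripper":30},
  {"rotation":[0,0,0],"dp":[0,0,0],"gripper":30},
])

```text
time_s: 6.35
tcp_pos: [0.507, -0.1126, 0.1084]
ee_rot: [0.706, 3.061, -0.003]
contact_force: [-0.7, -5.7, -2.3]
opening: 0.0376
grasp_force: 62.6
```

step_arm([
  {"rotation":[0,0,0],"dp":[0,0,4],"gripper":30},
  {"rotation":[0,0,0],"dp":[0,0,8],"gripper":30},
  {"rotation":[0,0,0],"dp":[0,0,12],"gripper":30},
  {"rotation":[0,0,0],"dp":[0,0,16],"gripper":30},
  {"rotation":[0,0,0],"dp":[0,0,20],"gripper":30},
  {"rotation":[0,0,0],"dp":[0,0,23],"gripper":30},
  {"rotation":[0,0,0],"dp":[0,0,24],"gripper":30},
  {"rotation":[0,0,0],"dp":[0,0,24],"gripper":30},
])

```text
time_s: 7.02
tcp_pos: [0.507, -0.1126, 0.0862]
ee_rot: [-0.707, -3.061, 0.001]
contact_force: [-4.9, -4.0, 14.2]
opening: 0.0377
grasp_force: 64.2
```

step_arm([
  {"rotation":[0,0,0],"dp":[0,0,0],"gripper":30},
  {"rotation":[0,0,0],"dp":[0,0,0],"gripper":30},
  {"rotation":[0,0,0],"dp":[0,0,0],"gripper":30},
  {"rotation":[0,0,0],"dp":[0,0,0],"gripper":85},
  {"rotation":[0,0,0],"dp":[0,0,0],"gripper":85},
  {"rotation":[0,0,0],"dp":[0,0,0],"gripper":85},
  {"rotation":[0,0,0],"dp":[0,0,0],"gripper":85},
  {"rotation":[0,0,0],"dp":[0,0,0],"gripper":85},
])

```text
time_s: 7.68
tcp_pos: [0.5075, -0.1105, 0.0842]
ee_rot: [-0.704, -3.061, -0.001]
contact_force: [-0.4, 0.8, -0.1]
opening: 0.085
grasp_force: 0.0
```

step_arm([
  {"rotation":[0,0,0],"dp":[0,0,0],"gripper":85},
  {"rotation":[0,0,0],"dp":[0,0,-10],"gripper":85},
  {"rotation":[0,0,0],"dp":[0,0,-30],"gripper":85},
  {"rotation":[0,0,0],"dp":[0,0,-60],"gripper":85},
  {"rotation":[0,0,0],"dp":[0,0,-90],"gripper":85},
  {"rotation":[0,0,0],"dp":[0,0,-120],"gripper":85},
  {"rotation":[0,0,0],"dp":[0,0,-120],"gripper":85},
  {"rotation":[0,0,0],"dp":[0,0,-120],"gripper":85},
])

```text
time_s: 8.35
tcp_pos: [0.5085, -0.1112, 0.2066]
ee_rot: [0.704, 3.057, 0.002]
contact_force: [-0.3, 0.7, -0.5]
opening: 0.0851
grasp_force: 0.0
```

```bash
python3 - <<'E'
from h import *
s=env.get_state(); print(s['time_s'],s['tcp_pos'],s['contact_force'],s['opening'])
f=env.grab_frame('scene'); cv2.imwrite('pics/scene5.png',cv2.resize(f['img'][100:240,150:350],None,fx=4,fy=4))
for n in ['yellow_grip','red_grip','blue_grip']:
  for d in env.place_of('scene',n)[:1]: print(n,(f['T']@np.r_[d['at'],1]).round(4),d['confidence'])
E
```

```text
8.35 [ 0.50854325 -0.11120047  0.20662179] [-0.28737442  0.69972852 -0.5091896 ] 0.0851329570708635
yellow_grip [ 0.5042 -0.112   0.1038  1.    ] 0.58
red_grip [0.5393 0.1296 0.1064 1.    ] 0.76
blue_grip [0.5223 0.0051 0.1226 1.    ] 0.9
```

View pics/scene5.png

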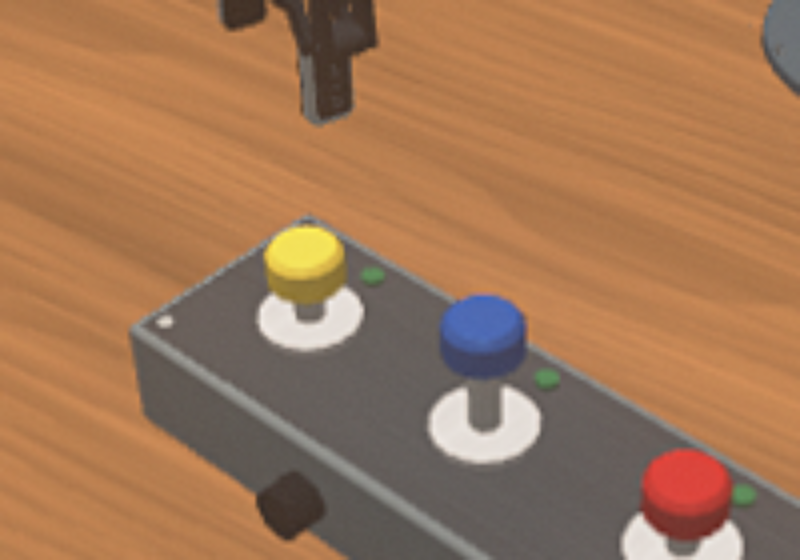

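The yellow head is back in at (305,262), looking the same as before the pull. Blue at (483,335) is still out, red at (687,493) is still in, and the gripper is clear of everything.

```bash
python3 -c "
from workcell import env
print(env.sign_off())"
```

```text
the job is handed in; nothing more can be done
None
```

I pulled the yellow knob fully out, held it on for over 1.3 s, pushed it home and let go; the last picture shows red still in and blue still out, and the job is handed in (no verdict was returned).

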